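# Bring the dosing pump round over the measuring cup and hold the caddy

## Robot

A 7-joint arm with a two-finger parallel gripper is mounted at the origin on the work surface. World frame = base frame: x ahead of the robot, y to its left, z up, the work surface at z = 0. Lengths are in m, angles in rad, forces in N, time in s.
With the tool pointing down it reaches from about 0.4 to 0.85 m from the base axis. Payload 10.4 kg.
Tool frame: the origin (TCP) lies on the centre line of the jaws, within the pads' length; the fingertips stand 8 mm ahead of it and the grasp point (between the pads) lies 11 mm behind it (r.finger_overhang is the distance from the TCP to the fingertips, in m); z points along the fingers, y is the line along which they close (so a half turn about z gives the same grasp; the last joint's range is limited). The gripper opens to 87 mm and grips with 3 to 60 N. Pads are 19 mm wide; open, the fingers measure 117 mm over their backs; the gripper's body (75 mm by 190 mm) begins 51 mm behind the grasp point.
Start: joints at [1.191, 0.332, -0.065, 1.46, 0.022, 1.35, -0.088], TCP at [0.218, -0.586, 0.231] pointing down, gripper open.
Joint ranges: [-2.6, 2.6], [-0.5, 2.12], [-1.47, 1.34], [0.16, 2.42], [-1.27, 4.41], [0.06, 2.06], [-2.6, 2.6]. Speed limits (rad/s): [2.22, 2.22, 2.79, 2.79, 3.14, 3.14, 3.14].

## Interface

Orientations are given as a unit quaternion [x, y, z, w].
In Python, from bench import r, vision gives the robot as it stands.
- The arm moves only by the tool drive_tool, never from a script. Its argument "series" is a list of rows, each a list of 2 entries, a list of its own where there are three numbers: the shift along the world's x, y, z in cm, then the turn about the world's z in degrees. A call has exactly 10 rows; each row shifts and turns the commanded pose from where the row before left it; what a row does not reach is not made up. A row lasts 1/8 s, in which the tool goes at most 62.5 mm and 10.7 degrees, less where a joint would pass 70% of its speed; a pose out of reach is approached as far as the arm can. A call with a gripper value outside its range is refused whole. "hand" is the closure, from 0 (fully open) to 1 (shut), set as the call begins (left out, the last holds). The fingers move at their own pace and stop on an object; "newtons" is the grip in N (left out, the last holds). Time passes only in rows, so rows that do not move let the fingers close, or fill a call up. It gives the time, the measured TCP pose, the force, the opening and the grip force at its end, in the units of the state.
- r.read_state(): the state, without advancing time (a new reading comes with each control period).
- vision.camera(name): name is "scene" or "top" or "wrist"; returns a dict with "color" (420x560x3 uint8, red, green, blue), "intrinsics" (3x3 intrinsics, pixels), "R" (3x3) and "t" (3): a world point X has camera coordinates R X + t; the wrist camera has in their place "mount" (4x4, takes a point from camera to tool coordinates, whose origin is the TCP and whose axes are the flange's). Camera axes: x right, y down, z forward; pixel columns grow to the right and rows downward; lengths in m; the calibration is good to about 2 mm. The wrist camera is an equidistant fisheye: a pixel r from the principal point sees the ray r / f radians off the axis. A picture is of the moment at which its call begins: read the wrist's pose just before it. There is no depth.
- r.close_job(): hands the job in; it is judged then, once.
The state is a dict: "time": time; "joint_positions": joint angles; "joint_vel": joint speeds; "joint_torque": joint torques, N m; "ee_pos": TCP position; "eef_rot": TCP orientation; "ft_force": force on the tool from outside, world axes, zero at the start; "torque": the same for the moment, N m; "width": finger opening in m; "grip_force": force on a finger pad.
Only numpy, scipy, OpenCV 4.12 (cv2) and the standard library are available. Lean on these libraries where they do the work, as an engineer would, in place of code of your own. Each camera call takes 0.05 s, during which the arm holds its last target. There are 200 camera calls.

## Task

On the sowing bench, slowly and gently turn the revolving bottle caddy, without touching the bottles or the cup, until the spout of the pump bottle is over the middle of the measuring cup that stands on the drip tray in front of the caddy. Then keep hold of the caddy so that it stays still while I press the pump: finish while holding it, do not let go. Leave the seedling, the sieve and the trowel where they are.

Things in the scene. Friction and masses are not known exactly. Their poses are not given: they have to be found in the camera images.
- foot: Fixed foot of the dosing station: a grey round pedestal (210 mm across, 34 mm high) under the revolving caddy, with a square steel drip tray (120 x 120 mm, rim 17 mm high) on its front. Origin on the table top, on the caddy's turning axis. Its -x axis points at the middle of the drip tray, which lies 172 mm from the axis; z is up.
- caddy: Revolving caddy: steel deck 256 mm across, 36 to 44 mm above the table, five ring sockets (71 mm across, 12 mm high) 88 mm from the axis, a central post (12 mm) with a T-handle. Turns endlessly both ways about its vertical axis, stays where left (friction 0.03 N m, inertia 0.025 kg m2). Origin on the axis, under the deck; -x points to the pump bottle's socket, z up.
- handle (a point): Middle of the caddy's wooden T-handle, on the turning axis, 252 mm above the table. The grip is a straight bar 90 mm long along the caddy's y axis, 16 mm thick along the caddy's x axis and 24 mm high (240 to 264 mm above the table). The tallest container below it reaches 232 mm above the table.
- pump_place (a point): Middle of the floor of the socket in which the pump bottle stands, on the deck (44 mm above the table), 88 mm from the turning axis. It turns with the caddy.
- pump_bottle: White plastic bottle (62 mm across, 188 mm high with its pump), the only one with a dosing pump: a round pump head with a long thin spout that sticks out level over the caddy's edge. It stands loose in its socket, 2 mm play all round. Origin at the centre of its underside; its -x axis points along the spout, roughly (within 0.2 rad) straight outwards from the caddy's axis; z is up.
- spout (a point): Outlet at the drooping tip of the pump bottle's spout, 82 mm from the bottle's centre line, about 170 mm from the caddy's turning axis and 206 mm above the table. It turns with the caddy.
- cup: White plastic measuring cup, open at the top, 64 mm across the mouth (54 mm at its foot), 90 mm high, standing loose on the drip tray 10 mm above the table. Origin at the centre of its underside; z is up.
- cup_mouth (a point): Centre of the measuring cup's mouth, 100 mm above the table, about 172 mm from the caddy's turning axis.
- spray_bottle: White bottle with a grey trigger spray head, 62 mm across, 177 mm high, loose in a socket of the caddy. Origin at the centre of its underside.
- squat_jar: Grey jar with a screw lid, 62 mm across, 95 mm high, loose in a socket of the caddy. Origin at the centre of its underside.
- tall_bottle: Amber bottle with a narrow neck and cap, 62 mm across, 165 mm high, loose in a socket of the caddy. Origin at the centre of its underside.
- tin: Bare metal tin, 62 mm across, 115 mm high, loose in a socket of the caddy. Origin at the centre of its underside.
- pot: Terracotta pot with an onion seedling, 94 mm across, 85 mm high without the leaves, on the left of the table. Not to be disturbed. Origin at the centre of its underside.
- sieve: Round steel sieve pan, 200 mm across, 60 mm high, on the right of the table. Not to be disturbed. Origin at the centre of its underside.
- trowel: Hand trowel with a wooden handle, 325 mm long, lying flat beyond the caddy. Not to be disturbed. Origin near its middle, on the table.

How it is judged:
At the end, for the whole second after the job is handed in: Spout outlet within 18 mm horizontally of the centre of the cup's mouth; caddy at rest (below 0.05 rad/s) with the fingers on it (over 2 N); pump bottle within 8 mm of its socket's middle; all containers upright (0.1 rad) on the caddy; cup upright, within 8 mm of its start (horizontal distance between spout and cup_mouth below 0.018 m and contact force between the fingers and caddy above 2 N and angular speed of caddy below 0.05 rad/s and horizontal distance between pump_bottle and pump_place below 0.008 m and distance of cup from where it was at the start of the episode below 0.008 m and angle between each of cup, pump_bottle, spray_bottle, squat_jar, tall_bottle, tin's own z axis and vertical below 0.1 rad and z of each of spray_bottle, squat_jar, tall_bottle, tin in the frame of caddy above -0.005 m); the arm keeps its last pose, push and grip.
It fails at once if the robot pushes on one of the bottles, the jar or the tin in the caddy (contact force between any of the fingers, the arm and pump_bottle above 1 N or contact force between any of the fingers, the arm and spray_bottle above 1 N or contact force between any of the fingers, the arm and squat_jar above 1 N or contact force between any of the fingers, the arm and tall_bottle above 1 N or contact force between any of the fingers, the arm and tin above 1 N).
It fails at once if the measuring cup is touched or shifted (contact force between any of the arm, the fingers and cup above 1 N or distance of cup from where it was at the start of the episode above 0.015 m).
It fails at once if the caddy is spun faster than 4 rad/s (angular speed of caddy above 4 rad/s).
It fails at once if the potted seedling, the sieve or the trowel is shifted by more than 20 mm (distance of any of pot, sieve, trowel from where it was at the start of the episode above 0.02 m).
It also fails if it takes over 64 s, if anything falls off the work surface, if the arm or the gripper's body presses on something with over 40 N, if the wrist force passes 120 N, or if a joint passes its speed limit or range.

## Working session

There is one attempt and no reset: what is moved stays moved. The work goes in short steps, Python scripts to look and compute and a tool call to move; the robot and the scene stay as the last step left them, time stands still between calls to the robot, and variables do not carry over. Pictures are saved under pics/ and viewed, at most 10 in all, crops included, and the job is handed in when it is done.

Besides the shell and the picture viewer there is one more tool, called after "Call:" by a JSON object that holds its "fn" and its "kwargs". drive_tool: Moves the arm, as the interface text tells. Its arguments: {"type":"object","properties":{"series":{"type":"array"},"hand":{"type":"number"},"newtons":{"type":"number"}},"required":["series"]}

```bash
mkdir -p pics
cat > h.py <<'E'
import numpy as np, cv2
from bench import r, vision
from scipy.spatial.transform import Rotation as Ro
def snap(n,f=None):
    c=vision.camera(n)
    if f: cv2.imwrite('pics/'+f,c['color'][:,:,::-1])
    np.savez('/tmp/'+n+'.npz',**c)
    return c
def load(n): return dict(np.load('/tmp/'+n+'.npz'))
def ray(c,u,v):
    d=c['R'].T@np.linalg.inv(c['intrinsics'])@[u,v,1.]; o=-c['R'].T@c['t']; return o,d
def plane(c,u,v,z):
    o,d=ray(c,u,v); return o+d*(z-o[2])/d[2]
def proj(c,X):
    p=c['intrinsics']@(c['R']@np.array(X)+c['t']); return p[:2]/p[2]
E
python3 -c "
from h import *
a=snap('scene','s0.png');b=snap('top','t0.png')
s=r.read_state();print(s['time'],s['ee_pos'],s['eef_rot'],s['width'],r.finger_overhang)
for c in(a,b):print(-c['R'].T@c['t'],c['R'][2])
"
```

```text
0.1 [ 0.21815773 -0.58532761  0.22982686] [ 9.84132170e-01  1.77435792e-01 -1.44670314e-04 -6.25190322e-04] 0.08682513099286217 0.008
[1.24434466 1.02890188 1.2772485 ] [-0.3787866  -0.61984727 -0.68724819]
[0.463846   0.0195268  1.67810141] [ 0.09090437 -0.01233292 -0.99578326]
```

View pics/t0.png

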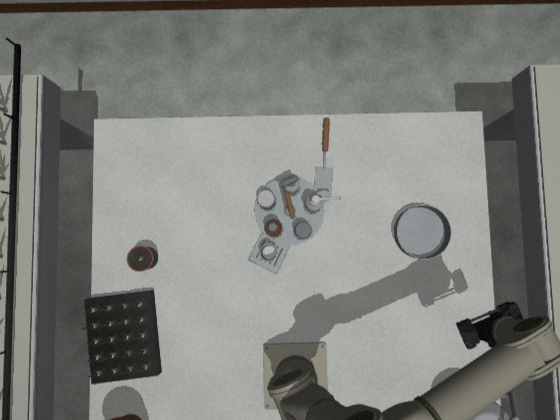

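View pics/s0.png

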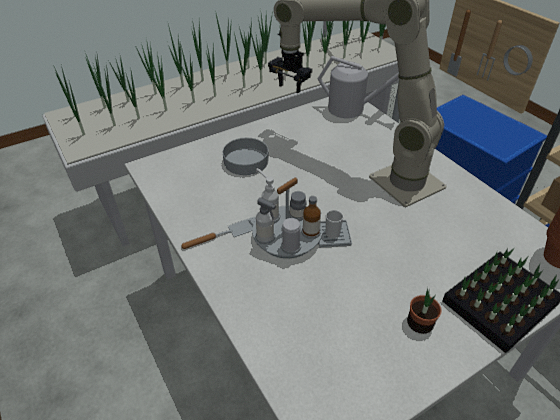

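The top view shows the caddy near (289,208), the handle bar from about (285,190) to (294,217), the spout tip near (340,197) and the cup near (268,248). I'll enlarge that area.

```bash
python3 -c "
from h import *
c=load('top');I=c['color']
cv2.imwrite('pics/t1.png',cv2.resize(I[160:285,235:355,::-1],None,fx=4.8,fy=4.8,interpolation=cv2.INTER_CUBIC))
hsv=cv2.cvtColor(I,cv2.COLOR_RGB2HSV)
m=cv2.inRange(hsv,(3,90,40),(20,255,255));m[:, :235]=0;m[:,355:]=0;m[:165]=0;m[285:]=0
n,l,st,ce=cv2.connectedComponentsWithStats(m)
for i in range(1,n):
  if st[i][4]>15:
    ys,xs=np.where(l==i);print(st[i],cv2.minAreaRect(np.c_[xs,ys].astype(np.float32)),plane(c,*ce[i],.264))
"
```

```text
[285 192  10  26 101] ((289.5294494628906, 204.61766052246094), (26.19384765625, 3.6380343437194824), 75.96376037597656) [0.60012078 0.00839444 0.264     ]
[266 222  16  14  79] ((274.57696533203125, 229.38462829589844), (11.13863468170166, 14.82227897644043), 52.12501525878906) [0.51999887 0.05525698 0.264     ]
```

View pics/t1.png

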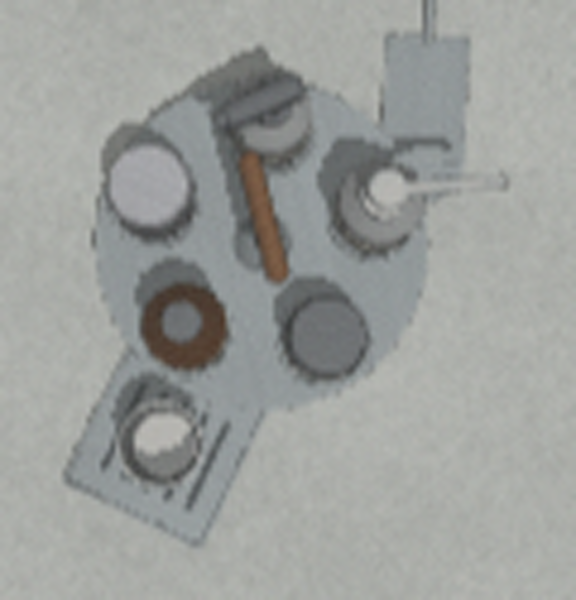

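The enlarged crop shows the spout tip at (505,181), the pump head at (388,187), the cup mouth centred at (160,440) and the bar from (248,155) to (277,278).

```bash
python3 -c "
from h import *
c=load('top')
f=lambda u,v,z:plane(c,(u+.5)/4.8+235-.5,(v+.5)/4.8+160-.5,z)
H=f(262.5,217,.264);S=f(505,181,.208);P=f(388,187,.23);C=f(160,440,.1)
a,b=f(248,155,.264),f(277,278,.264)
D=f(262,245,.044)
print('handle',H,'deck',D);print('spout',S,'head',P,'cup',C)
for n,p in(('spout',S),('head',P),('cup',C)):
  d=p-H;print(n,np.hypot(*d[:2]),np.degrees(np.arctan2(d[1],d[0])))
d=a-b;print('bar',np.hypot(*d[:2]),np.degrees(np.arctan2(d[1],d[0])))
s=r.read_state();R=Ro.from_quat(s['eef_rot']).as_matrix();print(R.round(3),'jaw y yaw',np.degrees(np.arctan2(R[1,1],R[0,1])))
w=vision.camera('wrist');print(w['mount'],w['intrinsics'])
"
```

```text
handle [0.60023368 0.00926167 0.264     ] deck [0.59989611 0.00854878 0.044     ]
spout [ 0.62686281 -0.15963061  0.208     ] head [ 0.62210922 -0.07698629  0.23      ] cup [0.45334829 0.08711119 0.1       ]
spout 0.17097869571656815 -81.03997555180325
head 0.08897893447518015 -75.76788187292807
cup 0.16624038485674825 152.0763324875557
bar 0.08432340778607283 11.87826096388268
[[ 0.937  0.349 -0.001]
 [ 0.349 -0.937  0.001]
 [-0.    -0.001 -1.   ]] jaw y yaw -69.55912314714526
[[ 1.42402873e-03 -9.55784080e-01 -2.94065919e-01  8.12584930e-02]
 [ 9.99998957e-01  1.29053426e-03  6.48001448e-04 -8.47260512e-04]
 [-2.39847324e-04 -2.94066535e-01  9.55784921e-01 -1.53596433e-01]
 [ 0.00000000e+00  0.00000000e+00  0.00000000e+00  1.00000000e+00]] [[325.1922621    0.         277.29496887]
 [  0.         325.1922621  211.08737888]
 [  0.           0.           1.        ]]
```

Call:
{"fn": "drive_tool", "kwargs": {"series": [[[0,0,5],0],[[0,0,5],0],[[2.1,3.3,0],9.6],[[2.1,3.3,0],9.6],[[2.1,3.3,0],9.6],[[2.1,3.3,0],9.6],[[2.1,3.3,0],9.6],[[2.1,3.3,0],9.6],[[2.1,3.3,0],9.6],[[2.1,3.3,0],9.6]], "hand": 0}}

```text
time: 1.4
ee_pos: [0.3868, -0.3204, 0.3304]
eef_rot: [0.659, 0.752, -0.0, -0.0]
ft_force: [0.4, -0.2, 0.1]
width: 0.0871
grip_force: 0.0
```

Call:
{"fn": "drive_tool", "kwargs": {"series": [[[2.1,3.3,0],9.6],[[2.1,3.3,0],9.6],[[2.1,3.3,0],9.6],[[2.1,3.3,0],9.6],[[2.1,3.3,0],9.6],[[2.1,3.3,0],9.6],[[2.1,3.3,0],9.6],[[2.1,3.3,0],9.6],[[2.1,3.3,0],9.6],[[2.1,3.3,0],9.6]]}}

```text
time: 2.65
ee_pos: [0.5968, 0.0092, 0.3304]
eef_rot: [-0.118, 0.993, -0.0, -0.0]
ft_force: [0.8, 0.4, -0.2]
width: 0.087
grip_force: 0.0
```

```bash
cat >> h.py <<'E'
def wray(w,s,u,v):
    K=w['intrinsics'];x=np.array([(u-K[0,2])/K[0,0],(v-K[1,2])/K[1,1]]);t=np.hypot(*x)
    d=np.r_[x/t*np.sin(t),np.cos(t)]; R=Ro.from_quat(s['eef_rot']).as_matrix()
    M=w['mount']; return s['ee_pos']+R@M[:3,3], R@M[:3,:3]@d
def wplane(w,s,u,v,z):
    o,d=wray(w,s,u,v); return o+d*(z-o[2])/d[2]
E
python3 -c "
from h import *
s=r.read_state();w=snap('wrist','w0.png');R=Ro.from_quat(s['eef_rot']).as_matrix()
print('jaw',np.degrees(np.arctan2(R[1,1],R[0,1])),s['joint_positions'].round(2) if hasattr(s['joint_positions'],'round') else s['joint_positions'])
hsv=cv2.cvtColor(w['color'],cv2.COLOR_RGB2HSV);m=cv2.inRange(hsv,(3,90,40),(20,255,255))
n,l,st,ce=cv2.connectedComponentsWithStats(m)
for i in range(1,n):
  if st[i][4]>150:
    ys,xs=np.where(l==i);b=cv2.minAreaRect(np.c_[xs,ys].astype(np.float32));print(st[i],b)
    q=np.array([wplane(w,s,*p,.264) for p in cv2.boxPoints(b)]);print(q.round(4),q.mean(0).round(4))
"
```

```text
jaw 103.53561284833087 [ 0.5   0.33 -0.78  1.34  0.23  1.56  1.56]
[ 313  119   55   54 1613] ((337.79998779296875, 143.39999389648438), (49.19349670410156, 54.560054779052734), 26.56505012512207)
[[0.542  0.0154 0.264 ]
 [0.5055 0.0231 0.264 ]
 [0.5117 0.0567 0.264 ]
 [0.5493 0.0493 0.264 ]] [0.5271 0.0361 0.264 ]
[ 264  168   21  114 2115] ((274.0, 224.5), (113.0, 20.0), 90.0)
[[ 0.556  -0.009   0.264 ]
 [ 0.5528  0.0043  0.264 ]
 [ 0.6373  0.0253  0.264 ]
 [ 0.6409  0.0104  0.264 ]] [0.5967 0.0077 0.264 ]
[425 273  22  25 156] ((438.0600280761719, 283.9200134277344), (27.200000762939453, 15.800000190734863), 36.86989974975586)
[[0.6154 0.139  0.264 ]
 [0.6027 0.1428 0.264 ]
 [0.6137 0.1725 0.264 ]
 [0.6273 0.1687 0.264 ]] [0.6148 0.1557 0.264 ]
```

View pics/w0.png

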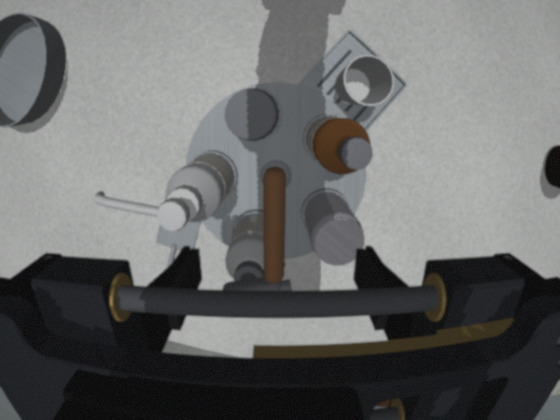

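The wrist view shows the bar upright at column 274, centred between the jaws. The spout tip is at (100,197) and the cup mouth is at (369,80). I'll take a second measurement of both and go down.

```bash
python3 -c "
from h import *
s=r.read_state();w=load('wrist');A=np.array([.599,.0088,0])
for n,u,v,z in(('spout',100,197,.208),('head',173,214,.23),('cup',369,80,.1),('post',274,180,.24)):
  p=wplane(w,s,u,v,z);d=p-A;print(n,p.round(4),np.hypot(*d[:2]).round(4),np.degrees(np.arctan2(d[1],d[0])))
"
```

```text
spout [ 0.63   -0.1534  0.208 ] 0.1651 -79.19323037694102
head [ 0.619  -0.0698  0.23  ] 0.0811 -75.71699026504227
cup [0.4488 0.0901 0.1   ] 0.1707 151.58390219814865
post [0.5683 0.0056 0.24  ] 0.0309 -174.07548452977773
```

Call:
{"fn": "drive_tool", "kwargs": {"series": [[[0.2,0,-1],0],[[0,0,-1],0],[[0,0,-1],0],[[0,0,-1],0],[[0,0,-1],0],[[0,0,-1],0],[[0,0,-1],0],[[0,0,-1],0],[[0,0,-0.3],0],[[0,0,0],0]]}}

```text
time: 3.95
ee_pos: [0.5983, 0.0084, 0.2475]
eef_rot: [-0.115, 0.993, 0.0, -0.0]
ft_force: [0.5, -0.2, 0.5]
width: 0.0874
grip_force: 0.0
```

Call:
{"fn": "drive_tool", "kwargs": {"series": [[[0,0,0],0],[[0,0,0],0],[[0,0,0],0],[[0,0,0],0],[[0,0,0],0],[[0,0,0],0],[[0,0,0],0],[[0,0,0],0],[[0,0,0],0],[[0,0,0],0]], "hand": 1, "newtons": 25}}

```text
time: 5.2
ee_pos: [0.5986, 0.0071, 0.2476]
eef_rot: [-0.115, 0.993, -0.001, 0.0]
ft_force: [1.7, -5.2, -1.0]
width: 0.0159
grip_force: 25.0
```

Gripped at 16 mm width. Now turning gently clockwise, about 128° in total, and short of that first.

Call:
{"fn": "drive_tool", "kwargs": {"series": [[[0,-0.1,0],-1],[[0,0,0],-2],[[0,0,0],-3],[[0,0,0],-4],[[0,0,0],-4],[[0,0,0],-4],[[0,0,0],-4],[[0,0,0],-4],[[0,0,0],-4],[[0,0,0],-4]]}}

```text
time: 6.45
ee_pos: [0.5987, 0.0078, 0.2476]
eef_rot: [0.182, 0.983, 0.0, 0.0]
ft_force: [5.3, -0.5, -2.6]
width: 0.0159
grip_force: 25.0
```

Call:
{"fn": "drive_tool", "kwargs": {"series": [[[0,0,0],-4],[[0,0,0],-4],[[0,0,0],-4],[[0,0,0],-4],[[0,0,0],-4],[[0,0,0],-4],[[0,0,0],-4],[[0,0,0],-4],[[0,0,0],-4],[[0,0,0],-4]]}}

```text
time: 7.7
ee_pos: [0.5992, 0.0084, 0.2476]
eef_rot: [0.507, 0.862, 0.001, 0.001]
ft_force: [9.1, -0.4, -4.8]
width: 0.0158
grip_force: 25.0
```

Call:
{"fn": "drive_tool", "kwargs": {"series": [[[0.1,0,0],-4],[[0,0,0],-4],[[0,0,0],-4],[[0,0,0],-4],[[0,0,0],-4],[[0,0,0],-4],[[0,0,0],-4],[[0,0,0],-4],[[0,0,0],-4],[[0,0,0],-4]]}}

```text
time: 8.95
ee_pos: [0.6001, 0.0086, 0.2476]
eef_rot: [0.771, 0.637, 0.001, 0.0]
ft_force: [7.6, 0.2, -4.2]
width: 0.0161
grip_force: 25.0
```

Call:
{"fn": "drive_tool", "kwargs": {"series": [[[0,0,0],-3],[[0,0,0],-2],[[0,0,0],-1],[[0,0,0],0],[[0,0,0],0],[[0,0,0],0],[[0,0,0],0],[[0,0,0],0],[[0,0,0],0],[[0,0,0],0]]}}

```text
time: 10.2
ee_pos: [0.6002, 0.0085, 0.2476]
eef_rot: [0.803, 0.596, 0.001, 0.0]
ft_force: [8.1, 0.6, -3.6]
width: 0.0161
grip_force: 25.0
```

```bash
python3 -c "
from h import *
s=r.read_state();R=Ro.from_quat(s['eef_rot']).as_matrix()
print('jaw',np.degrees(np.arctan2(R[1,1],R[0,1])),s['ee_pos'],s['ft_force'])
w=snap('wrist');t=snap('top')
a=cv2.resize(w['color'],(560,420));b=cv2.resize(t['color'][190:290,235:290],(231,420),interpolation=cv2.INTER_CUBIC)
cv2.imwrite('pics/w1.png',np.hstack([a,b])[:,:,::-1])
"
```

```text
jaw -16.776305510372914 [0.60023395 0.00850263 0.24755643] [ 8.12529079  0.58505453 -3.60423932]
```

View pics/w1.png

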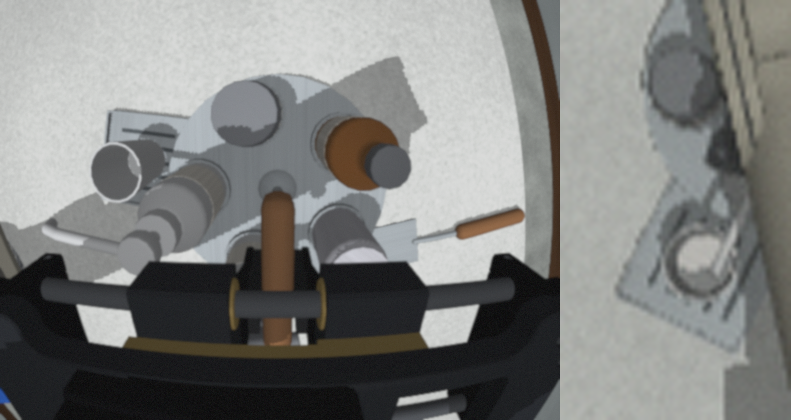

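Wrist view: the spout tip is at (47,228) and the cup mouth centre at (117,172). In the top crop the tip, at (717,268), already lies over the mouth near its right edge.

```bash
python3 -c "
from h import *
s=r.read_state();w=load('wrist');t=load('top');A=np.array([.6,.0085,0])
f=lambda u,v,z:plane(t,(u+.5)/4.2+234.5,(v+.5)/4.2+189.5,z)
for n,p in(('w spout',wplane(w,s,47,228,.207)),('w cup',wplane(w,s,117,172,.1)),('t spout',f(157,268,.207)),('t cup',f(138,258,.1))):
  d=p-A;print(n,p.round(4),np.hypot(*d[:2]).round(4),np.degrees(np.arctan2(d[1],d[0])))
"
```

```text
w spout [0.4327 0.0677 0.207 ] 0.1775 160.51551279620196
w cup [0.4527 0.0853 0.1   ] 0.1662 152.45334573443554
t spout [0.4467 0.0693 0.207 ] 0.1649 158.35648407704448
t cup [0.4542 0.0887 0.1   ] 0.1664 151.18502118243637
```

Call:
{"fn": "drive_tool", "kwargs": {"series": [[[0.1,0,0],-1],[[0,0,0],-1.5],[[0,0,0],-2],[[0,0,0],-2],[[0,0,0],-1],[[0,0,0],0],[[0,0,0],0],[[0,0,0],0],[[0,0,0],0],[[0,0,0],0]]}}

```text
time: 11.55
ee_pos: [0.6004, 0.0084, 0.2476]
eef_rot: [0.84, 0.543, 0.001, -0.0]
ft_force: [4.0, 4.1, -2.7]
width: 0.0159
grip_force: 25.0
```

```bash
python3 -c "
from h import *
s=r.read_state();R=Ro.from_quat(s['eef_rot']).as_matrix()
print('jaw',np.degrees(np.arctan2(R[1,1],R[0,1])),s['ee_pos'],s['ft_force'])
w=snap('wrist');t=snap('top');c=snap('scene')
a=cv2.resize(w['color'][100:300,0:200],(400,400),interpolation=cv2.INTER_CUBIC);b=cv2.resize(t['color'][215:285,245:285],(200,350),interpolation=cv2.INTER_CUBIC)
d=cv2.resize(c['color'][180:260,310:350],(200,400),interpolation=cv2.INTER_CUBIC)
b=np.vstack([b,np.zeros((50,200,3),np.uint8)])
cv2.imwrite('pics/w2.png',np.hstack([a,b,d])[:,:,::-1])
"
```

```text
jaw -24.290431526211183 [0.60042026 0.00842408 0.24755461] [ 4.02817311  4.0542762  -2.69091344]
```

View pics/w2.png

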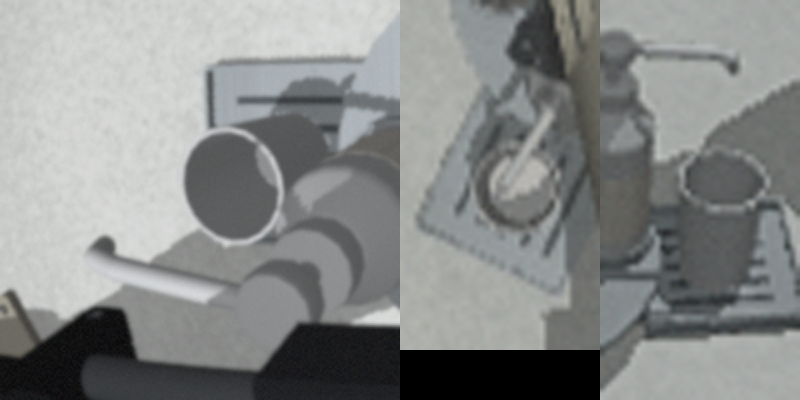

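The wrist crop shows the tip at (100,246) and the mouth at (234,186). The top crop shows the tip at (503,193) and the mouth at (516,185). The scene crop shows the tip at (735,70) and the mouth at (724,180).

```bash
python3 -c "
from h import *
s=r.read_state();w=load('wrist');t=load('top');c=load('scene');A=np.array([.6004,.0084,0])
T=lambda u,v:((u+.5)/5+244.5,(v+.5)/5+214.5);S=lambda u,v:((u+.5)/5+309.5,(v+.5)/5+179.5);W=lambda u,v:((u+.5)/2-.5,(v+.5)/2+99.5)
def tri(*rs):
  P=[np.eye(3)-np.outer(d,d)/(d@d) for o,d in rs];return np.linalg.solve(sum(P),sum(p@o for p,(o,d) in zip(P,rs)))
L=[]
for n,tt,ss,ww,z in(('spout',T(103,193),S(135,70),W(100,246),.207),('cup',T(116,185),S(124,180),W(234,186),.1)):
  for k,p in(('t',plane(t,*tt,z)),('s',plane(c,*ss,z)),('w',wplane(w,s,*ww,z)),('tri ts',tri(ray(t,*tt),ray(c,*ss))),('tri tw',tri(ray(t,*tt),wray(w,s,*ww)))):
    d=p-A;print(n,k,p.round(4),np.hypot(*d[:2]).round(4),np.degrees(np.arctan2(d[1],d[0])).round(1))
"
```

```text
spout t [0.448  0.0916 0.207 ] 0.1737 151.4
spout s [0.4506 0.0877 0.207 ] 0.1695 152.1
spout w [0.4472 0.0913 0.207 ] 0.1742 151.6
spout tri ts [0.4497 0.0902 0.2083] 0.1714 151.5
spout tri tw [0.448  0.0914 0.2078] 0.1736 151.4
cup t [0.4522 0.0876 0.1   ] 0.168 151.9
cup s [0.4489 0.0863 0.1   ] 0.1703 152.8
cup w [0.4519 0.0853 0.1   ] 0.1672 152.6
cup tri ts [0.4515 0.088  0.1028] 0.1688 151.9
cup tri tw [0.4523 0.0864 0.1008] 0.1674 152.2
```

All three views put the spout within about 6 mm of the mouth centre, and the caddy is held still at 25 N. Handing the job in.

```bash
python3 -c "
from h import *
s=r.read_state();print(s['time'],s['grip_force'],s['width'],np.abs(s['joint_vel']).max());print(r.close_job())"
```

```text
11.7 24.991018124856055 0.015507601594532867 0.0031815529398412858
the job is handed in; nothing more can be done
None
```

The caddy is turned so the pump spout sits about 6 mm or less from the centre of the cup's mouth, and the gripper is still holding the T-handle at 25 N; the job is handed in at 11.7 s, but no verdict came back.

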